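# Tare the paint-lab balance at its touchless eye

## Task

Tare the balance with the empty cup on its pan: with the fingertips, gently push the glass top door of its draft shield fully shut, then point straight down at the round eye at the right-hand end of the terminal (right as seen from the robot), fingertips about two centimetres above it, and stay there for two seconds without touching the terminal. Keep the hand away from the square eye at the other end (that one opens the door), and finish by drawing the hand well clear of the terminal, more than a hand's breadth from the eye. Pick nothing up, and leave the cup and everything else standing where it is.

Things in the scene. Friction and masses are not known exactly. Their poses are not given: they have to be found in the camera images.
- balance: Fixed white precision balance, 330 mm long (its x), 205 wide, 200 high; origin at the centre of its underside on the bench, +x from its front (near the robot) to its back, z up. The glass draft shield over the pan takes its front 200 mm, a lower white tower (182 mm high) stands behind it. The round steel pan (116 mm across, top 80 mm above the bench) is centred 55 mm in front of the origin.
- top_door (a joint): Opening of the draft shield's glass top door in m: 0 = fully shut (rigid stop), up to 0.125 = slid back (+x of the balance). It slides freely along the balance's x with about 1 to 2 N of friction, has no spring or latch, and stays where it is left. It starts 60 to 115 mm open.
- lip_top (a point): Middle of the top rear edge of the grey finger lip across the front of the top door. The lip is 120 mm wide (y); its front slopes up over 36 mm, its rear (+x) face is upright and stands 22 mm above the glass, directly below this point, which is 226 mm above the bench. Moves with the door; its axes are those of the balance. The glass behind the lip is flat and free for 150 mm. Pushing with the fingertips on the lip's rear face towards -x of the balance shuts the door.
- terminal: Fixed free-standing white terminal of the balance, 110 mm deep (x) by 176 wide (y); origin at the centre of its underside on the bench, x away from its user, y to its user's left, z up. Its face is tilted 10 degrees towards the robot, about 34 mm high at its front edge and 53 at its back; a dark screen lies between two eyes. It stands to the left or right of the balance.
- tare_eye (a point): Tare eye: centre of the top of a black lens in a ROUND steel bezel 25 mm across, at the right-hand (-y) end of the terminal's face, 67 mm from its middle, 47 mm above the bench. The point's z is vertical.
- door_eye (a point): Door eye, not to be used: the same lens in a SQUARE steel bezel of 25 mm, at the left-hand (+y) end of the terminal's face, 67 mm from its middle, 47 mm above the bench. A hand within about 5 cm above it counts as using it.
- cup_mid (a point): Centre, half-way up, of the empty aluminium weighing cup on the pan: loose, about 40 g, 62 mm across at the rim, 50 high. Stays put.
- panel_rack: Fixed grey rack of upright test panels, 110 x 176 mm, 90 high; origin under its centre. It stands on the other side of the balance from the terminal.
- pail: Bystander, loose: lidded white plastic pail, 112 mm across, 121 high; origin at the centre of its underside.
- solvent: Bystander, loose: amber bottle, 68 mm across, 170 high; origin at the centre of its underside.
- jar: Bystander, loose: white sample jar, 60 mm across, 70 high; origin at the centre of its underside.
- flow_cup: Bystander, loose: aluminium flow cup with a wire handle on its +y side, 64 mm across, 60 high; origin at the centre of its underside.
- spatula: Bystander, loose: spatula 200 mm long lying flat in front of the balance; origin under its middle.
- applicator: Bystander, loose: steel film applicator bar, 24 x 100 x 22 mm; origin at the centre of its underside.
- test_panel: Bystander, loose: metal test panel lying flat, 70 x 130 x 4 mm; origin at the centre of its underside.
Mind the look-alikes: they are no part of the job. Of the things like the terminal, leave any that is green; of the rest the smaller one is meant.

How it is judged:
On the way, in this order (a step that is already met when the one before it is completed fails the run):
1. the draft shield's top door is pushed fully shut (within 5 mm) (value of joint top_door below 0.005 m), for 0.2 s.
2. with the door shut, the fingertips point at the round tare eye from straight above (grasp point within 15 mm sideways, fingertips about 2 to 43 mm above it) for 1.5 s (value of joint top_door below 0.005 m and horizontal distance between the grasp point and tare_eye below 0.015 m and z of the grasp point in the frame of tare_eye between 0.021 and 0.062 m), for 1.5 s.
At the end, for the whole second after the job is handed in: The top door is shut within 5 mm, the hand is at least 100 mm from the tare eye, and the cup stands on the pan within 10 mm of where it was (value of joint top_door below 0.005 m and distance between the grasp point and tare_eye above 0.1 m and height (world z) of cup_mid between 0.1 and 0.11 m and distance of cup_mid from where it was at the start of the episode below 0.01 m); the robot touches nothing.
It fails at once if the terminal is touched (contact force between any of the arm, the fingers and terminal above 0.3 N).
It fails at once if the hand comes over the square door eye (within 30 mm sideways and about 50 mm above) (horizontal distance between the grasp point and door_eye below 0.03 m and z of the grasp point in the frame of door_eye below 0.07 m).
It fails at once if the door is slammed (faster than 0.4 m/s) (velocity of joint top_door below -0.4 m/s).
It fails at once if the balance or its door is shoved harder than 60 N (contact force between any of the fingers, the arm and balance above 60 N).
It fails at once if the cup is moved or lifted more than 10 mm, or a bystander more than 15 mm (distance of cup_mid from where it was at the start of the episode above 0.01 m or distance of any of pail, solvent, jar, flow_cup, spatula, applicator, test_panel from where it was at the start of the episode above 0.015 m).
It also fails if it takes over 56 s, if anything falls off the work surface, if the arm or the gripper's body presses on something with over 40 N, if the wrist force passes 120 N, or if a joint passes its speed limit or range.

## Robot

A 7-joint arm with a two-finger parallel gripper is mounted at the origin on the work surface. World frame = base frame: x ahead of the robot, y to its left, z up, the work surface at z = 0. Lengths are in m, angles in rad, forces in N, time in s.
With the tool pointing down it reaches from about 0.4 to 0.875 m from the base axis. Payload 6.5 kg.
Tool frame: the origin (TCP) lies on the centre line of the jaws, within the pads' length; the fingertips stand 17 mm ahead of it and the grasp point (between the pads) lies 2 mm behind it (ctrl.tip_reach is the distance from the TCP to the fingertips, in m); z points along the fingers, y is the line along which they close (so a half turn about z gives the same grasp; the last joint's range is limited). The gripper opens to 85 mm and grips with 20 to 120 N. Pads are 22 mm wide; open, the fingers measure 114 mm over their backs; the gripper's body (76 mm by 85 mm) begins 54 mm behind the grasp point. The pads swing forward as they close: fully open they stand 13 mm farther back than shut.
Start: joints at [1.209, 0.536, -0.004, 1.538, 0.003, 1.067, -0.071], TCP at [0.189, -0.622, 0.248] pointing down, gripper open.
Joint ranges: [-2.7, 2.7], [-0.37, 2.16], [-1.27, 1.26], [0.24, 2.4], [-1.31, 4.45], [0.19, 1.91], [-2.76, 2.76]. Speed limits (rad/s): [2.39, 2.39, 3.14, 3.14, 3.14, 3.14, 3.14].

## Interface

Orientations are given as a 3x3 rotation matrix whose columns are the frame's x, y, z axes.
In Python, from rig import telemetry, eyes, ticket, ctrl gives the robot as it stands.
- The arm moves only by the tool play_rows, never from a script. Its argument "commands" is a list of rows, each a list of 3 entries, a list of its own where there are three numbers: the shift along the world's x, y, z normalised to -1 to 1, where 1 is 0.4 m, then the turn, a rotation vector about the world's x, y, z normalised to -1 to 1, where 1 is 2 pi rad, then the gripper command: -1 is shut, 1 is fully open, values between are in proportion. A call has exactly 10 rows; each row shifts and turns the commanded pose from where the row before left it; what a row does not reach is not made up. A row lasts 1/8 s, in which the tool goes at most 62.5 mm and 10.7 degrees, less where a joint would pass 70% of its speed; a pose out of reach is approached as far as the arm can. A call with a number of a shift or a turn outside -1 to 1 is refused whole. A call with a gripper value outside its range is refused whole. The fingers move at their own pace and stop on an object; the grip force is fixed at half the most. Time passes only in rows, so rows that do not move let the fingers close, or fill a call up. It gives the time, the measured TCP pose, the force, the opening and the grip force at its end, in the units of the state.
- telemetry.get_obs(): the state, without advancing time (a new reading comes with each control period).
- eyes.read_camera(name): name is "scene" or "top"; returns a dict with "pixels" (384x512x3 uint8, red, green, blue), "K" (3x3 intrinsics, pixels), "distortion" ([k1, k2, p1, p2, k3] as OpenCV has them; the pictures are not rectified), "world_from_camera" (4x4, takes a point from camera to world coordinates). Camera axes: x right, y up, looking along -z (the intrinsics and any distortion apply to the point x, -y, -z); pixel columns grow to the right and rows downward; lengths in m; the calibration is good to about 2 mm. A picture is of the moment at which its call begins. There is no depth.
- ticket.finish_job(): hands the job in; it is judged then, once.
The state is a dict: "t": time; "joint_positions": joint angles; "joint_velocities": joint speeds; "joint_efforts": joint torques, N m; "tool_pos": TCP position; "orientation": TCP orientation; "contact_force": force on the tool from outside, world axes, zero at the start; "ft_torque": the same for the moment, N m; "finger_gap": finger opening in m; "finger_force": force on a finger pad.
Only numpy, scipy, OpenCV 4.12 (cv2) and the standard library are available. Lean on these libraries where they do the work, as an engineer would, in place of code of your own. Each camera call takes 0.05 s, during which the arm holds its last target. There are 200 camera calls.

## Working session

There is one attempt and no reset: what is moved stays moved. The work goes in short steps, Python scripts to look and compute and a tool call to move; the robot and the scene stay as the last step left them, time stands still between calls to the robot, and variables do not carry over. Pictures are saved under pics/ and viewed, at most 10 in all, crops included, and the job is handed in when it is done.

Besides the shell and the picture viewer there is one more tool, called after "Call:" by a JSON object that holds its "name" and its "arguments", one argument or row to a line. play_rows: Moves the arm, as the interface text tells. Its arguments: {"type":"object","properties":{"commands":{"type":"array"}},"required":["commands"]}

```bash
mkdir -p pics; ls; cat > h.py <<'E'
import numpy as np,cv2
from rig import telemetry,eyes,ticket,ctrl
def snap(n,f):
    c=eyes.read_camera(n); cv2.imwrite('pics/'+f,cv2.cvtColor(c['pixels'],cv2.COLOR_RGB2BGR)); return c
def ray(c,u,v):
    p=cv2.undistortPoints(np.array([[[u,v]]],float),np.array(c['K'],float),np.array(c['distortion'],float))[0,0]
    T=np.array(c['world_from_camera']); return T[:3,3],T[:3,:3]@np.array([p[0],-p[1],-1.])
def onz(c,u,v,z):
    o,d=ray(c,u,v); return o+d*(z-o[2])/d[2]
def proj(c,P):
    T=np.array(c['world_from_camera']); q=T[:3,:3].T@(np.array(P)-T[:3,3])
    return cv2.projectPoints(np.array([[q[0],-q[1],-q[2]]]),np.zeros(3),np.zeros(3),np.array(c['K'],float),np.array(c['distortion'],float))[0].ravel()
E
python3 - <<'E'
from h import *
for n in('scene','top'):
    c=snap(n,n+'0.png'); print(n,np.round(c['world_from_camera'],3).tolist(),np.round(c['K'],1).tolist())
    im=cv2.imread(f'pics/{n}0.png'); cv2.imwrite(f'pics/{n}0b.png',cv2.resize(im,(800,600),interpolation=cv2.INTER_CUBIC))
o=telemetry.get_obs(); print(o['t'],o['tool_pos'],o['orientation'],o['finger_gap'],ctrl.tip_reach)
E
```

```text
pics
scene [[0.47, -0.752, 0.463, 1.054], [0.882, 0.395, -0.255, -0.403], [0.009, 0.528, 0.849, 1.28], [0.0, 0.0, 0.0, 1.0]] [[418.1, 0.0, 248.7], [0.0, 418.1, 193.0], [0.0, 0.0, 1.0]]
top [[-0.023, 0.997, -0.076, 0.32], [-1.0, -0.022, 0.007, -0.073], [0.005, 0.076, 0.997, 1.829], [0.0, 0.0, 0.0, 1.0]] [[458.9, 0.0, 250.2], [0.0, 458.9, 192.1], [0.0, 0.0, 1.0]]
0.1 [ 0.18930719 -0.62124828  0.24750726] [[ 9.56546228e-01  2.91580211e-01 -5.42653783e-04]
 [ 2.91580701e-01 -9.56545112e-01  1.46407127e-03]
 [-9.21786154e-05 -1.55867922e-03 -9.99998781e-01]] 0.08555676827492287 0.017
```

View pics/scene0b.png

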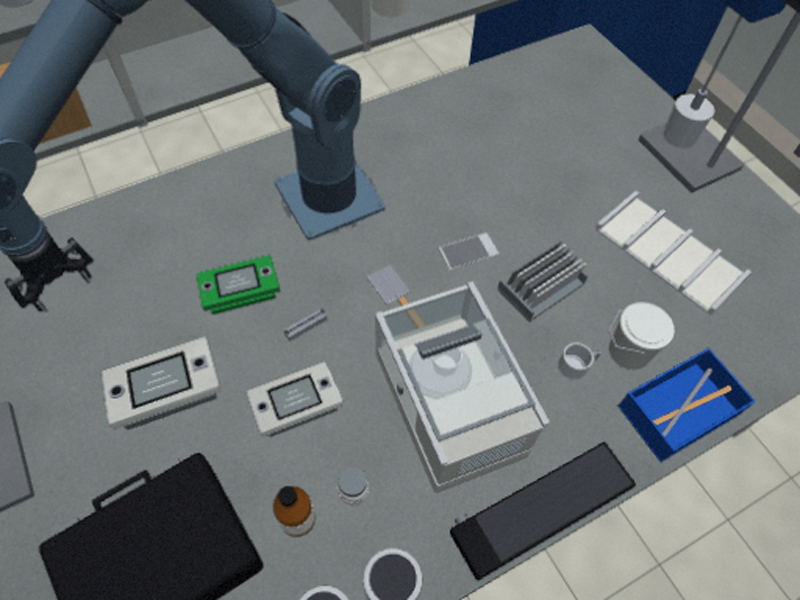

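View pics/top0b.png

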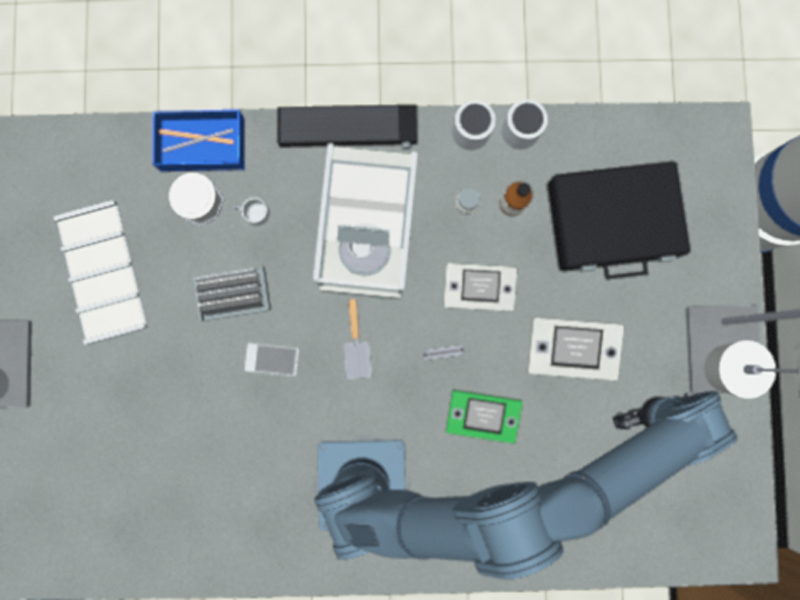

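The top view (800 px wide) shows three terminals: green at (485,415), large white at (576,349) and small white at (481,287). The small white one is meant, since it isn't green and is the smaller of the other two. Its right-hand eye is near (508,288), and the door lip is near (363,235). I'll confirm with an enlarged crop.

```bash
python3 - <<'E'
from h import *
t=cv2.imread('pics/top0.png'); s=cv2.imread('pics/scene0.png')
f=8
a=cv2.resize(t[162:205,280:336],(400,300),interpolation=cv2.INTER_CUBIC)
b=cv2.resize(s[225:285,150:230],(400,300),interpolation=cv2.INTER_CUBIC)
c=cv2.resize(t[92:192,198:272],(222*1,300),interpolation=cv2.INTER_CUBIC)
d=cv2.resize(s[175:315,235:355],(257*1,300),interpolation=cv2.INTER_CUBIC)
M=np.zeros((600,800,3),np.uint8);M[:300,:400]=a;M[:300,400:]=b;M[300:,:222]=c;M[300:,400:657]=d
cv2.imwrite('pics/crop1.png',M)
T=eyes.read_camera('top');S=eyes.read_camera('scene')
# dark blobs in terminal
for nm,im,c,(x0,y0,x1,y1) in(('top',t,T,(280,162,336,205)),('scene',s,S,(152,228,225,282))):
    g=cv2.cvtColor(im,cv2.COLOR_BGR2GRAY)[y0:y1,x0:x1]
    w=(g>150).astype(np.uint8); w=cv2.morphologyEx(w,cv2.MORPH_OPEN,np.ones((3,3)))
    cn,_=cv2.findContours(w,0,2); k=max(cn,key=cv2.contourArea); m=np.zeros_like(w);cv2.drawContours(m,[cv2.convexHull(k)],-1,1,-1)
    dk=((g<85)&(cv2.erode(m,np.ones((3,3)))>0)).astype(np.uint8)
    n,_,st,ce=cv2.connectedComponentsWithStats(dk)
    for i in range(1,n):
        if st[i,4]>4: u,v=ce[i]+[x0,y0]; print(nm,st[i].tolist(),np.round((u,v),1),np.round(onz(c,u,v,.047),4))
    print(nm,'rect',cv2.minAreaRect(k))
# lip dark
for nm,im,c,(x0,y0,x1,y1) in(('top',t,T,(205,138,260,165)),('scene',s,S,(255,200,320,235))):
    g=cv2.cvtColor(im,cv2.COLOR_BGR2GRAY)[y0:y1,x0:x1]
    dk=(g<115).astype(np.uint8); cn,_=cv2.findContours(dk,0,2); k=max(cn,key=cv2.contourArea)
    P=cv2.boxPoints(cv2.minAreaRect(k))+[x0,y0]
    print(nm,'lip',np.round(P,1).tolist(),[np.round(onz(c,*p,.226),4).tolist() for p in P])
E
```

```text
top rect ((27.499996185302734, 20.999996185302734), (54.99999237060547, 41.99999237060547), -0.0)
scene [19, 12, 35, 28, 134] [188.2 253.5] [ 0.4934 -0.3094  0.047 ]
scene [53, 15, 5, 4, 15] [207.1 244.5] [ 0.4932 -0.2427  0.047 ]
scene [14, 30, 4, 4, 13] [167.4 259.6] [ 0.4821 -0.376   0.047 ]
scene rect ((35.71692657470703, 25.323322296142578), (28.4124813079834, 56.16773223876953), 69.27444458007812)Traceback (most recent call last):
  File "<stdin>", line 24, in <module>
ValueError: max() iterable argument is empty
```

View pics/crop1.png

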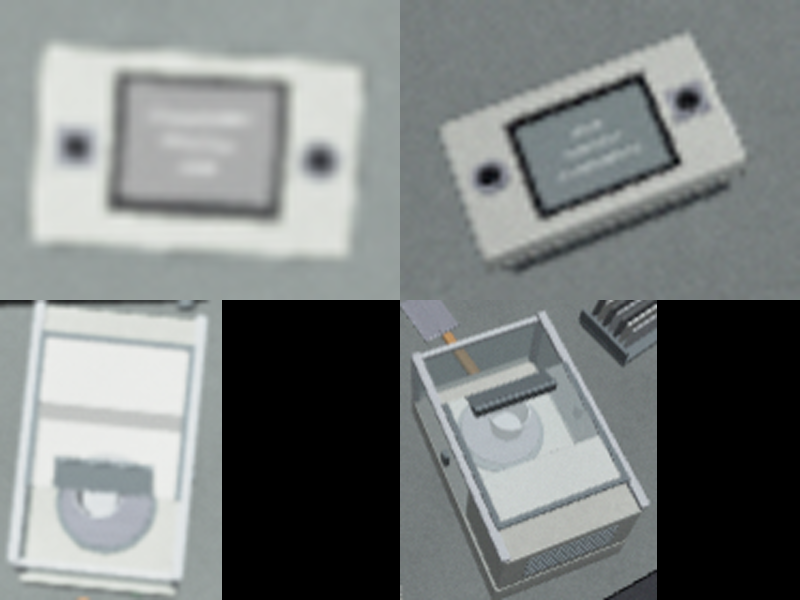

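The crop shows the round eye at the right-hand end at (320,160), which is top image (324.8,184.9), and the square eye at the left, so the small white terminal is confirmed. The lip is the grey band across the shield. Its rear edge runs from about (216,144) to (249,147) in the top image.

```bash
python3 - <<'E'
from h import *
T=eyes.read_camera('top');S=eyes.read_camera('scene')
g=lambda a:np.round(a,4).tolist()
print('tare top',g(onz(T,324.8,184.9,.047)),'door',g(onz(T,290.5,183.1,.047)))
L=onz(T,216.3,144.3+.3,.226);R=onz(T,249,147+.3,.226);print('lip',g(L),g(R),g((L+R)/2),np.linalg.norm(L-R))
# scene lip: crop scale 257/120 ; rear top edge ends
sc=257/120
for p in((475,410),(556,385),(468,398),(551,373)): print('scene lip',p,g(onz(S,235+(p[0]-400)/sc,175+(p[1]-300)/sc,.226)))
# rails yaw, front corners z=.2
A=onz(T,198+35/3,92+3/3,.2);B=onz(T,198+10/3,92+263/3,.2);C=onz(T,198+206/3,92+20/3,.2);D=onz(T,198+178/3,92+276/3,.2)
for n,p in zip('ABCD',(A,B,C,D)):print(n,g(p))
d=A-B;e=C-D;print(np.degrees(np.arctan2(d[1],d[0])),np.degrees(np.arctan2(e[1],e[0])))
E
```

```text
tare top [0.4774, -0.3769, 0.047] door [0.4874, -0.243, 0.047]
lip [0.6128, 0.0322, 0.226] [0.6006, -0.083, 0.226] [0.6067, -0.0254, 0.226] 0.11588892858569907
scene lip (475, 410) [0.6066, -0.0847, 0.226]
scene lip (556, 385) [0.6247, 0.0304, 0.226]
scene lip (468, 398) [0.5867, -0.0841, 0.226]
scene lip (551, 373) [0.6058, 0.0343, 0.226]
A [0.8075, 0.0549, 0.2]
B [0.4923, 0.0894, 0.2]
C [0.782, -0.1512, 0.2]
D [0.4723, -0.1099, 0.2]
-6.244768664343009 -7.58823697315831
```

Call:
{"name": "play_rows", "arguments": {
  "commands": [
    [[0.057,0.074,0.02],[0,0,-0.0033],-1],
    [[0.057,0.074,0.02],[0,0,-0.0033],-1],
    [[0.057,0.074,0.02],[0,0,-0.0033],-1],
    [[0.057,0.074,0.02],[0,0,-0.0033],-1],
    [[0.057,0.074,0.02],[0,0,-0.0033],-1],
    [[0.057,0.074,0.02],[0,0,-0.0033],-1],
    [[0.057,0.074,0.02],[0,0,-0.0033],-1],
    [[0.057,0.074,0.02],[0,0,-0.0033],-1],
    [[0.057,0.074,0.02],[0,0,-0.0033],-1],
    [[0.057,0.074,0.02],[0,0,-0.0033],-1]
  ]
}}

```text
t: 1.55
tool_pos: [0.4181, -0.3247, 0.3286]
orientation: [[0.996, 0.088, 0.0], [0.088, -0.996, -0.0], [0.0, 0.0, -1.0]]
contact_force: [0.6, -0.3, -0.6]
finger_gap: -0.0003
finger_force: 0.0
```

Call:
{"name": "play_rows", "arguments": {
  "commands": [
    [[0.057,0.074,0],[0,0,-0.0033],-1],
    [[0.057,0.074,0],[0,0,-0.0033],-1],
    [[0.057,0.074,0],[0,0,-0.0033],-1],
    [[0.057,0.074,0],[0,0,-0.0033],-1],
    [[0.057,0.074,0],[0,0,-0.0033],-1],
    [[0.057,0.074,0],[0,0,-0.0033],-1],
    [[0.057,0.074,0],[0,0,-0.0033],-1],
    [[0.057,0.074,0],[0,0,-0.0033],-1],
    [[0.057,0.074,0],[0,0,-0.0033],-1],
    [[0.057,0.074,0],[0,0,-0.0033],-1]
  ]
}}

```text
t: 2.8
tool_pos: [0.6461, -0.0289, 0.3282]
orientation: [[0.993, -0.119, -0.0], [-0.119, -0.993, -0.0], [-0.0, 0.0, -1.0]]
contact_force: [-0.6, -0.6, 0.5]
finger_gap: -0.0
finger_force: 0.0
```

```bash
python3 - <<'E'
from h import *
S=snap('scene','s1.png');T=snap('top','t1.png')
o=telemetry.get_obs();p=o['tool_pos'];print(o['t'],p,o['orientation'].round(3).tolist() if hasattr(o['orientation'],'round') else o['orientation'],o['finger_gap'],o['contact_force'],ctrl.tip_reach)
tip=np.array(p)+np.array(o['orientation'])[:,2]*.017
M=np.zeros((600,800,3),np.uint8)
for i,(n,c) in enumerate((('s1',S),('t1',T))):
    print(n,proj(c,tip)); im=cv2.imread(f'pics/{n}.png')
    a=im[165:325,225:335] if i==0 else im[92:202,185:285]
    a=cv2.resize(a,(400,600) if i==0 else (400,440),interpolation=cv2.INTER_CUBIC); M[:a.shape[0],400*i:400*i+400]=a
cv2.imwrite('pics/crop2.png',M)
E
```

```text
2.9 [ 0.64686454 -0.02433424  0.32779394] [[0.994, -0.113, 0.0], [-0.113, -0.994, 0.003], [0.0, -0.003, -1.0]] -0.00024113484847465645 [-0.26093706  0.13940505 -0.27698279] 0.017
s1 [299.01749747 214.11999307]
t1 [231.24803919 129.67196893]
```

View pics/crop2.png

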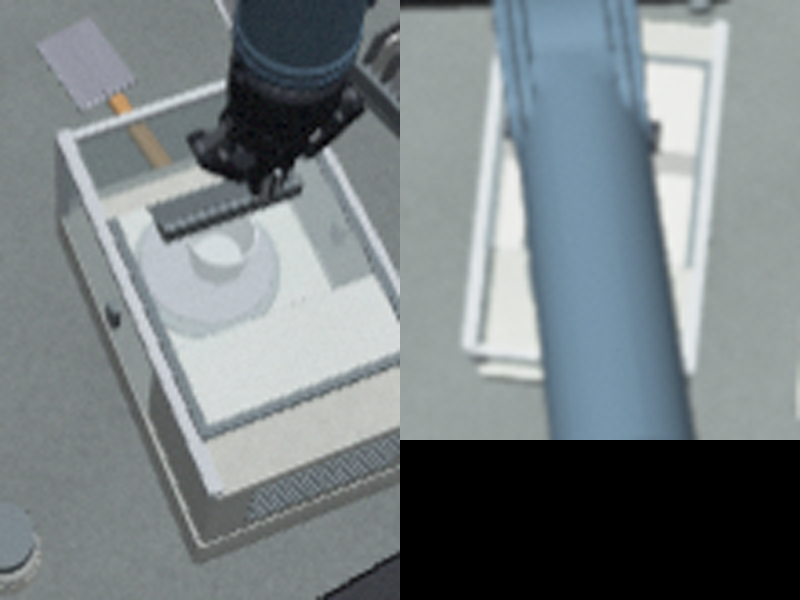

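The picture shows the shut fingertips hanging just behind the lip, with the tip at scene (299,214), where the projection predicts. I'll move back a little and go down behind the lip.

Call:
{"name": "play_rows", "arguments": {
  "commands": [
    [[0.015,-0.005,0],[0,0,0],-1],
    [[0.015,-0.005,0],[0,0,0],-1],
    [[0,0,-0.04],[0,0,0],-1],
    [[0,0,-0.04],[0,0,0],-1],
    [[0,0,-0.04],[0,0,0],-1],
    [[0,0,-0.04],[0,0,0],-1],
    [[0,0,-0.04],[0,0,0],-1],
    [[0,0,-0.03],[0,0,0],-1],
    [[0,0,-0.018],[0,0,0],-1],
    [[0,0,0],[0,0,0],-1]
  ]
}}

```text
t: 4.15
tool_pos: [0.6573, -0.0338, 0.2287]
orientation: [[0.993, -0.119, -0.001], [-0.119, -0.993, -0.0], [-0.001, 0.0, -1.0]]
contact_force: [0.7, -0.2, 0.4]
finger_gap: 0.0003
finger_force: 0.0
```

Call:
{"name": "play_rows", "arguments": {
  "commands": [
    [[-0.014,0.0016,0],[0,0,0],-1],
    [[-0.014,0.0016,0],[0,0,0],-1],
    [[-0.014,0.0016,0],[0,0,0],-1],
    [[-0.014,0.0016,0],[0,0,0],-1],
    [[-0.014,0.0016,0],[0,0,0],-1],
    [[-0.014,0.0016,0],[0,0,0],-1],
    [[-0.014,0.0016,0],[0,0,0],-1],
    [[-0.014,0.0016,0],[0,0,0],-1],
    [[-0.014,0.0016,0],[0,0,0],-1],
    [[-0.014,0.0016,0],[0,0,0],-1]
  ]
}}

```text
t: 5.4
tool_pos: [0.6012, -0.0272, 0.2291]
orientation: [[0.993, -0.119, 0.0], [-0.119, -0.993, 0.0], [0.0, -0.0, -1.0]]
contact_force: [0.7, 0.1, 0.4]
finger_gap: -0.0001
finger_force: 0.7
```

```bash
python3 - <<'E'
from h import *
S=snap('scene','s2.png');im=cv2.imread('pics/s2.png');print(telemetry.get_obs()['contact_force'])
cv2.imwrite('pics/crop3.png',cv2.resize(im[165:315,225:355],(520,600),interpolation=cv2.INTER_CUBIC))
E
```

```text
[0.05751094 0.36640424 0.03851574]
```

View pics/crop3.png

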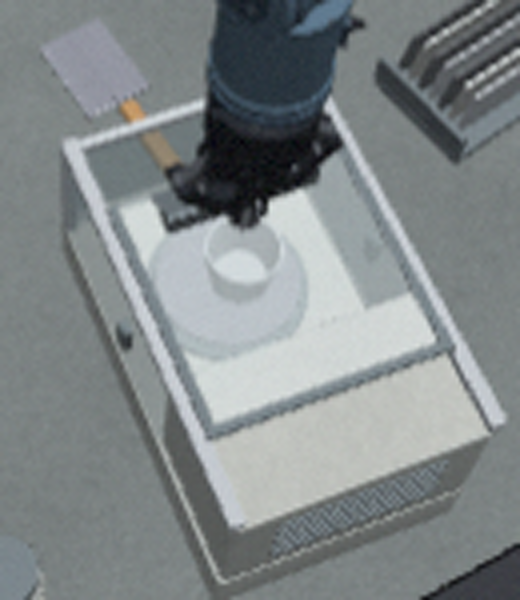

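The lip has moved forward with the fingers: it is now at crop (165–250, 205–225) and more of the cup is visible. I'll keep pushing, more slowly.

Call:
{"name": "play_rows", "arguments": {
  "commands": [
    [[-0.01,0.0012,0],[0,0,0],-1],
    [[-0.01,0.0012,0],[0,0,0],-1],
    [[-0.01,0.0012,0],[0,0,0],-1],
    [[-0.01,0.0012,0],[0,0,0],-1],
    [[-0.01,0.0012,0],[0,0,0],-1],
    [[-0.01,0.0012,0],[0,0,0],-1],
    [[-0.01,0.0012,0],[0,0,0],-1],
    [[-0.01,0.0012,0],[0,0,0],-1],
    [[-0.01,0.0012,0],[0,0,0],-1],
    [[-0.01,0.0012,0],[0,0,0],-1]
  ]
}}

```text
t: 6.7
tool_pos: [0.5612, -0.0225, 0.2291]
orientation: [[0.993, -0.119, 0.0], [-0.119, -0.993, 0.0], [0.0, -0.0, -1.0]]
contact_force: [2.1, 0.4, -0.0]
finger_gap: -0.0
finger_force: 0.7
```

Call:
{"name": "play_rows", "arguments": {
  "commands": [
    [[-0.005,0.0006,0],[0,0,0],-1],
    [[-0.005,0.0006,0],[0,0,0],-1],
    [[-0.005,0.0006,0],[0,0,0],-1],
    [[-0.005,0.0006,0],[0,0,0],-1],
    [[-0.005,0.0006,0],[0,0,0],-1],
    [[-0.005,0.0006,0],[0,0,0],-1],
    [[0,0,0],[0,0,0],-1],
    [[0,0,0],[0,0,0],-1],
    [[0,0,0],[0,0,0],-1],
    [[0,0,0],[0,0,0],-1]
  ]
}}

```text
t: 7.95
tool_pos: [0.5493, -0.0213, 0.229]
orientation: [[0.993, -0.119, -0.001], [-0.119, -0.993, -0.0], [-0.001, 0.0, -1.0]]
contact_force: [0.0, 0.1, 0.4]
finger_gap: -0.0001
finger_force: 0.0
```

Call:
{"name": "play_rows", "arguments": {
  "commands": [
    [[-0.003,0.0003,0],[0,0,0],-1],
    [[-0.003,0.0003,0],[0,0,0],-1],
    [[-0.003,0.0003,0],[0,0,0],-1],
    [[-0.003,0.0003,0],[0,0,0],-1],
    [[-0.003,0.0003,0],[0,0,0],-1],
    [[-0.003,0.0003,0],[0,0,0],-1],
    [[-0.003,0.0003,0],[0,0,0],-1],
    [[0,0,0],[0,0,0],-1],
    [[0,0,0],[0,0,0],-1],
    [[0,0,0],[0,0,0],-1]
  ]
}}

```text
t: 9.2
tool_pos: [0.5409, -0.0203, 0.2291]
orientation: [[0.993, -0.119, -0.0], [-0.119, -0.993, 0.0], [-0.0, 0.0, -1.0]]
contact_force: [0.6, -1.2, -0.0]
finger_gap: 0.0002
finger_force: 0.1
```

```bash
python3 - <<'E'
from h import *
S=snap('scene','s3.png');im=cv2.imread('pics/s3.png');print(telemetry.get_obs()['contact_force'])
cv2.imwrite('pics/crop4.png',cv2.resize(im[165:315,225:355],(520,600),interpolation=cv2.INTER_CUBIC))
E
```

```text
[ 0.10846341  0.52277634 -0.13680174]
```

View pics/crop4.png

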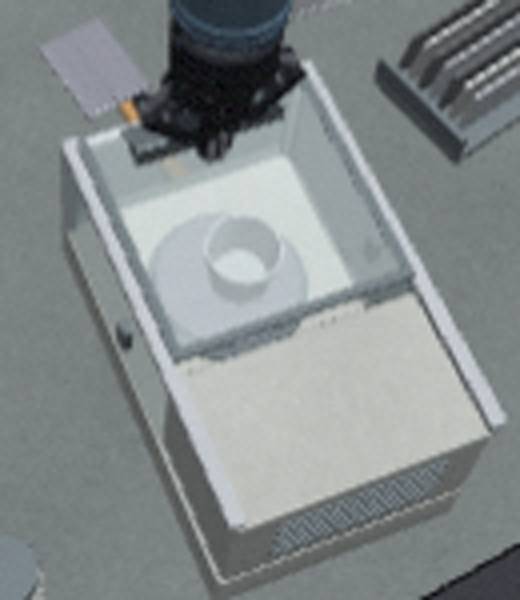

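The lip is now close to the front frame, at crop (135–285, 110–160), and the door's rear edge is near the front of the tower. There's a little left to go.

Call:
{"name": "play_rows", "arguments": {
  "commands": [
    [[-0.003,0.0003,0],[0,0,0],-1],
    [[-0.003,0.0003,0],[0,0,0],-1],
    [[-0.003,0.0003,0],[0,0,0],-1],
    [[-0.003,0.0003,0],[0,0,0],-1],
    [[-0.003,0.0003,0],[0,0,0],-1],
    [[-0.003,0.0003,0],[0,0,0],-1],
    [[0,0,0],[0,0,0],-1],
    [[0,0,0],[0,0,0],-1],
    [[0,0,0],[0,0,0],-1],
    [[0,0,0],[0,0,0],-1]
  ]
}}

```text
t: 10.5
tool_pos: [0.5337, -0.0197, 0.229]
orientation: [[0.993, -0.119, -0.0], [-0.119, -0.993, -0.0], [-0.0, 0.0, -1.0]]
contact_force: [0.3, 0.2, -0.0]
finger_gap: 0.0001
finger_force: 0.1
```

Call:
{"name": "play_rows", "arguments": {
  "commands": [
    [[-0.003,0.0003,0],[0,0,0],-1],
    [[-0.003,0.0003,0],[0,0,0],-1],
    [[-0.003,0.0003,0],[0,0,0],-1],
    [[-0.003,0.0003,0],[0,0,0],-1],
    [[-0.003,0.0003,0],[0,0,0],-1],
    [[0,0,0],[0,0,0],-1],
    [[0,0,0],[0,0,0],-1],
    [[0,0,0],[0,0,0],-1],
    [[0,0,0],[0,0,0],-1],
    [[0,0,0],[0,0,0],-1]
  ]
}}

```text
t: 11.75
tool_pos: [0.5319, -0.0194, 0.2297]
orientation: [[0.993, -0.119, 0.009], [-0.119, -0.993, 0.0], [0.009, -0.001, -1.0]]
contact_force: [14.2, -0.9, -10.7]
finger_gap: -0.0002
finger_force: 7.0
```

The force is now 14 N and the tool has stopped, so the door is against its stop. I'll back off, rise, and then check.

Call:
{"name": "play_rows", "arguments": {
  "commands": [
    [[0.01,-0.001,0],[0,0,0],-1],
    [[0.02,-0.002,0],[0,0,0],-1],
    [[0.02,-0.002,0],[0,0,0],-1],
    [[0,0,0.04],[0,0,0],-1],
    [[0,0,0.06],[0,0,0],-1],
    [[0,0,0.06],[0,0,0],-1],
    [[0,0,0.06],[0,0,0],-1],
    [[0,0,0],[0,0,0],-1],
    [[0,0,0],[0,0,0],-1],
    [[0,0,0],[0,0,0],-1]
  ]
}}

```text
t: 13.0
tool_pos: [0.5472, -0.021, 0.3162]
orientation: [[0.993, -0.118, -0.002], [-0.118, -0.993, -0.0], [-0.002, 0.0, -1.0]]
contact_force: [0.8, -0.4, -1.3]
finger_gap: -0.0001
finger_force: 0.0
```

```bash
python3 - <<'E'
from h import *
S=snap('scene','s4.png');im=cv2.imread('pics/s4.png');o=telemetry.get_obs();print(o['tool_pos'],o['contact_force'])
cv2.imwrite('pics/crop5.png',cv2.resize(im[165:315,225:355],(520,600),interpolation=cv2.INTER_CUBIC))
E
```

```text
[ 0.54734148 -0.0209829   0.31625729] [ 0.2419709  -0.09910414  0.52931726]
```

View pics/crop5.png

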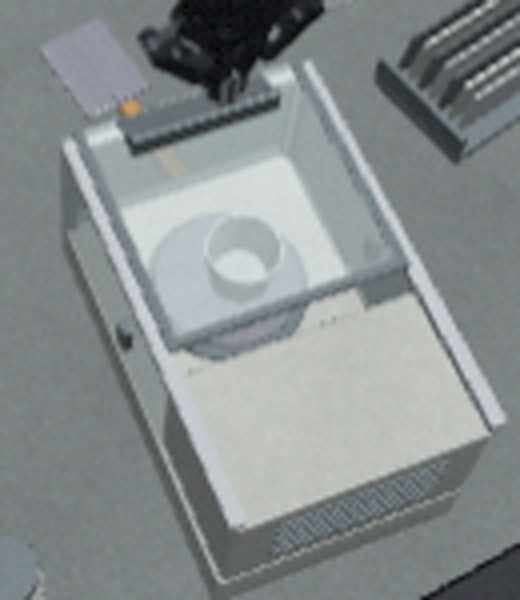

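The picture shows the lip at the front frame, at crop (125–280, 90–150), and the cup undisturbed. Fingers closed and clear, so I'll go above the round eye.

Call:
{"name": "play_rows", "arguments": {
  "commands": [
    [[-0.0168,-0.089,0],[0,0,0],-1],
    [[-0.0168,-0.089,0],[0,0,0],-1],
    [[-0.0168,-0.089,0],[0,0,0],-1],
    [[-0.0168,-0.089,0],[0,0,0],-1],
    [[-0.0168,-0.089,0],[0,0,0],-1],
    [[-0.0168,-0.089,0],[0,0,0],-1],
    [[-0.0168,-0.089,0],[0,0,0],-1],
    [[-0.0168,-0.089,0],[0,0,0],-1],
    [[-0.0168,-0.089,0],[0,0,0],-1],
    [[-0.0168,-0.089,0],[0,0,0],-1]
  ]
}}

```text
t: 14.3
tool_pos: [0.4802, -0.3779, 0.3164]
orientation: [[0.993, -0.118, -0.001], [-0.118, -0.993, 0.001], [-0.001, -0.001, -1.0]]
contact_force: [0.2, -0.2, 0.4]
finger_gap: -0.0002
finger_force: 0.0
```

Call:
{"name": "play_rows", "arguments": {
  "commands": [
    [[0,0,-0.07],[0,0,0],-1],
    [[0,0,-0.07],[0,0,0],-1],
    [[0,0,-0.07],[0,0,0],-1],
    [[0,0,-0.07],[0,0,0],-1],
    [[0,0,-0.06],[0,0,0],-1],
    [[0,0,-0.05],[0,0,0],-1],
    [[0,0,-0.04],[0,0,0],-1],
    [[0,0,-0.03],[0,0,0],-1],
    [[0,0,0],[0,0,0],-1],
    [[0,0,0],[0,0,0],-1]
  ]
}}

```text
t: 15.55
tool_pos: [0.4811, -0.3773, 0.1337]
orientation: [[0.993, -0.119, 0.001], [-0.119, -0.993, -0.001], [0.001, 0.001, -1.0]]
contact_force: [0.4, 0.4, 0.2]
finger_gap: -0.0
finger_force: 0.0
```

```bash
python3 - <<'E'
from h import *
S=snap('scene','s5.png');im=cv2.imread('pics/s5.png');o=telemetry.get_obs();p=np.array(o['tool_pos']);print(p,o['contact_force'])
print(proj(S,p+[0,0,-.017]),proj(S,[p[0],p[1],.047]))
a=cv2.resize(im[205:295,140:240],(600,540),interpolation=cv2.INTER_CUBIC)
q=(proj(S,[p[0],p[1],.047])-[140,205])*6; cv2.drawMarker(a,tuple(int(x) for x in q),(0,0,255),0,14,1)
cv2.imwrite('pics/crop6.png',a)
E
```

```text
[ 0.48116341 -0.37731643  0.13388541] [ 0.5151762  -0.24936025  0.93065736]
[163.23689978 250.46022144] [166.88889738 259.55032779]
```

View pics/crop6.png

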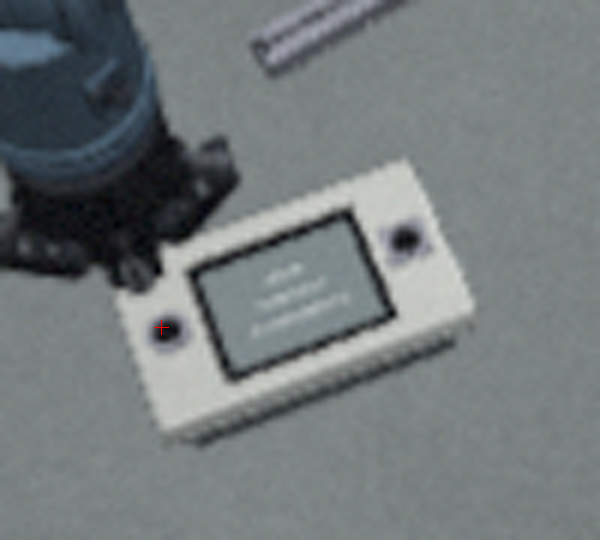

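The marker, projected straight down from the tool, falls on the lens in the round bezel at crop (165,330). I'll go down 50 mm and hold.

Call:
{"name": "play_rows", "arguments": {
  "commands": [
    [[0,0,-0.03],[0,0,0],-1],
    [[0,0,-0.03],[0,0,0],-1],
    [[0,0,-0.025],[0,0,0],-1],
    [[0,0,-0.02],[0,0,0],-1],
    [[0,0,-0.02],[0,0,0],-1],
    [[0,0,0],[0,0,0],-1],
    [[0,0,0],[0,0,0],-1],
    [[0,0,0],[0,0,0],-1],
    [[0,0,0],[0,0,0],-1],
    [[0,0,0],[0,0,0],-1]
  ]
}}

```text
t: 16.85
tool_pos: [0.4808, -0.377, 0.0833]
orientation: [[0.993, -0.119, 0.0], [-0.119, -0.993, -0.0], [0.0, 0.0, -1.0]]
contact_force: [1.1, -0.5, 0.5]
finger_gap: -0.0001
finger_force: 0.0
```

Call:
{"name": "play_rows", "arguments": {
  "commands": [
    [[0,0,0],[0,0,0],-1],
    [[0,0,0],[0,0,0],-1],
    [[0,0,0],[0,0,0],-1],
    [[0,0,0],[0,0,0],-1],
    [[0,0,0],[0,0,0],-1],
    [[0,0,0],[0,0,0],-1],
    [[0,0,0],[0,0,0],-1],
    [[0,0,0],[0,0,0],-1],
    [[0,0,0],[0,0,0],-1],
    [[0,0,0],[0,0,0],-1]
  ]
}}

```text
t: 18.1
tool_pos: [0.4807, -0.377, 0.0831]
orientation: [[0.993, -0.119, 0.0], [-0.119, -0.993, -0.0], [0.0, 0.0, -1.0]]
contact_force: [-0.1, -0.2, -0.9]
finger_gap: -0.0002
finger_force: 0.0
```

Call:
{"name": "play_rows", "arguments": {
  "commands": [
    [[0,0,0],[0,0,0],-1],
    [[0,0,0],[0,0,0],-1],
    [[0,0,0],[0,0,0],-1],
    [[0,0,0],[0,0,0],-1],
    [[0,0,0],[0,0,0],-1],
    [[0,0,0],[0,0,0],-1],
    [[0,0,0],[0,0,0],-1],
    [[0,0,0],[0,0,0],-1],
    [[0,0,0],[0,0,0],-1],
    [[0,0,0],[0,0,0],-1]
  ]
}}

```text
t: 19.35
tool_pos: [0.4807, -0.377, 0.0831]
orientation: [[0.993, -0.119, -0.0], [-0.119, -0.993, -0.0], [-0.0, 0.0, -1.0]]
contact_force: [0.1, -0.2, 0.4]
finger_gap: -0.0001
finger_force: 0.0
```

Call:
{"name": "play_rows", "arguments": {
  "commands": [
    [[0,0,0.05],[0,0,0],-1],
    [[0,0,0.08],[0,0,0],-1],
    [[0,0,0.08],[0,0,0],-1],
    [[0,0,0.08],[0,0,0],-1],
    [[0,0,0.08],[0,0,0],-1],
    [[0,0,0.08],[0,0,0],-1],
    [[0,0,0.05],[0,0,0],-1],
    [[0,0,0],[0,0,0],-1],
    [[0,0,0],[0,0,0],-1],
    [[0,0,0],[0,0,0],-1]
  ]
}}

```text
t: 20.6
tool_pos: [0.4801, -0.3766, 0.2821]
orientation: [[0.993, -0.119, -0.002], [-0.119, -0.993, 0.001], [-0.002, -0.001, -1.0]]
contact_force: [-0.2, -0.1, 0.3]
finger_gap: 0.0001
finger_force: 0.0
```

```bash
python3 - <<'E'
from h import *
T=snap('top','t6.png');im=cv2.imread('pics/t6.png')
cv2.imwrite('pics/crop7.png',cv2.resize(im[87:197,193:273],(436,600),interpolation=cv2.INTER_CUBIC))
E
```

```text
(no output)
```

View pics/crop7.png

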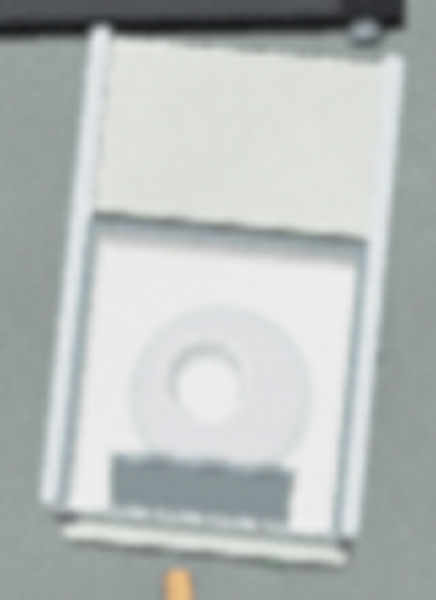

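The door is fully forward: the lip is at the front edge, at crop (110–295, 455–520), and the rear edge meets the tower. The cup is still centred where it was. Handing in.

```bash
python3 -c "
from rig import ticket
print(ticket.finish_job())"
```

```text
the job is handed in; nothing more can be done
None
```

The job is handed in, though no verdict came back: the top door was pushed against its stop, the closed fingertips held about 2 cm above the round tare eye for over 2.5 s, and the hand then withdrew about 23 cm above it; the last picture shows the door shut and the cup in place on the pan.

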